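Split a stuck two-part casting mould with a wedge, from both ends in turn

ROBOT

A 7-joint arm with a two-finger parallel gripper is mounted at the origin on a cart in front of the work surface, level with it; the furniture and walls round the work are solid. World frame = base frame: x ahead of the robot, y to its left, z up, the work surface at z = 0. Lengths are in m, angles in rad, forces in N, time in s.
With the tool pointing down it reaches from about 0.425 to 0.875 m from the base axis. Payload 8.4 kg.
Tool frame: the origin (TCP) lies at the very end of the fingers, on their centre line; the grasp point (between the pads) lies grip_depth behind it (grip_depth is the distance from the TCP to the grasp point, in m); z points along the fingers, y is the line along which they close (so a half turn about z gives the same grasp; the last joint's range is limited). The gripper opens to 87 mm and grips with 3 to 60 N. Pads are 19 mm wide; open, the fingers measure 117 mm over their backs; the gripper's body (75 mm by 190 mm) begins 51 mm behind the grasp point.
Start: joints at [-1.3, 0.333, 0.04, 1.465, -0.013, 1.343, -0.059], TCP at [0.235, 0.606, 0.223] pointing down, gripper open.
Joint ranges: [-2.58, 2.58], [-0.38, 2.09], [-1.3, 1.39], [0.25, 2.4], [-1.5, 4.64], [0.08, 2.09], [-2.65, 2.65]. Speed limits (rad/s): [2.22, 2.22, 2.79, 2.79, 3.14, 3.14, 3.14].

INTERFACE

Orientations are given as a unit quaternion [x, y, z, w].
In Python, from bench import state, get_image, hand_in, search_frame, regions_of, pinpoint, grip_depth gives the robot as it stands. The module is installed in compiled form; this text tells all that it offers.
- The arm moves only by the tool move_arm, never from a script. Its argument "rows" is a list of rows, each an object with "delta_pos": the shift along the world's x, y, z in cm, a list of three; "rotation": the turn, a rotation vector about the world's x, y, z in degrees, a list of three; "fingers": the closure, from -1 (fully open) to 1 (shut). A call has 1 to 5 rows; each row shifts and turns the commanded pose from where the row before left it; what a row does not reach is not made up. A row lasts 1/8 s, in which the tool goes at most 62.5 mm and 10.7 degrees, less where a joint would pass 70% of its speed; a pose out of reach is approached as far as the arm can. A call is refused whole if a number of a shift passes 6.25 or a number of a turn 10.7, either way. A call with a gripper value outside its range is refused whole. The fingers move at their own pace and stop on an object; the grip force is fixed at half the most. Time passes only in rows, so rows that do not move let the fingers close. It gives the time, the measured TCP pose, the force, the opening and the grip force at its end, in the units of the state.
- state(): the state, without advancing time (a new reading comes with each control period).
- get_image(name): name is "scene" or "top" or "wrist"; returns a dict with "pixels" (420x560x3 uint8, red, green, blue), "depth" (420x560 float32, m along the optical axis (not along the pixel's ray), 0 where there is no reading), "fx", "fy", "cx", "cy" (pixels), "world_from_camera" (4x4, takes a point from camera to world coordinates); the wrist camera has in their place "tool_from_camera" (4x4, takes a point from camera to tool coordinates, whose origin is the TCP and whose axes are the flange's). Camera axes: x right, y up, looking along -z (the intrinsics and any distortion apply to the point x, -y, -z); pixel columns grow to the right and rows downward; lengths in m; the calibration is good to about 2 mm. A picture is of the moment at which its call begins: read the wrist's pose just before it.
- hand_in(): hands the job in; it is judged then, once.
Trained networks look in the newest picture that a camera, given by its name, has taken for a name from the list of things; names that differ only in an ending like _2 or _b are one class to them, and where a whole thing is asked for, a point or a joint stands for the part that bears it (a point fixed in the world has none). Each returns a list of dicts, best first, with "p" (0 to 1); they miss things now and then, are a little off and sometimes report something else, mostly with a low value. They report only what shows in the picture. A call takes as long as a camera call. They do not tell look-alikes from the thing itself.
- search_frame(target, camera): "pixel" ([row, column] in pixels, amid what is visible of it).
- regions_of(target, camera): "region" (420x560 bool, what is visible of it) and "pixel" ([row, column] in pixels, amid what is visible of it).
- pinpoint(target, camera): "pixel" ([row, column] in pixels: a listed point, or the origin of a listed thing).
The state is a dict: "time": time; "joint_positions": joint angles; "dq": joint speeds; "tau": joint torques, N m; "ee_pos": TCP position; "ee_rot": TCP orientation; "force": force on the tool from outside, world axes, zero at the start; "moment": the same for the moment, N m; "grip_width": finger opening in m; "grasp_force": force on a finger pad.
Only numpy, scipy, OpenCV 4.12 (cv2) and the standard library are available. Lean on these libraries where they do the work, as an engineer would, in place of code of your own. Each camera call takes 0.05 s, during which the arm holds its last target. There are 200 camera calls.

TASK

The aluminium casting mould in the fixture is stuck shut: throw the cam lever behind it over its high point, away from you and down, until it snaps home and holds the rear half. Then take the brass wedge from its stand and press it straight down into the pry slots at the left and right ends of the seam, by turns and a little at a time so that the dowels do not bind, never letting one end get more than about 4 mm ahead of the other, until the seam is open by at least 5 mm at both slots and even to within about 1.5 mm; use the wedge alone for this, not the fingers. Finish with the wedge set back upright in its stand, the clamp still closed and the bottle beside the work where it was.

Things in the scene. Friction and masses are not known exactly. Their poses are not given: they have to be found in the camera images.
- fixture: Steel base plate 215 x 160 x 12 mm, fixed, under mould and clamp. Origin on the bench under the middle of the closed seam; +y runs along the seam to its left end, +x from the front (opening) half to the rear half and the clamp, z up. The plate reaches x -75 to 140, y +-80 mm. Stops up to z = 26 mm stand behind and beside the rear half.
- mould: Rear mould half (to be clamped), loose aluminium block 40 (x) x 120 (y) x 60 (z) mm on the plate, top 72 mm above the bench; a ledge 30 mm deep and 25 mm high behind it takes the cam. Origin: underside, in the parting face, mid-length; axes as the fixture's. The front half is an equal block on the -x side, sliding to -x on two tight dowels.
- slot_left (a point): Middle of the left pry slot's mouth: in the rear half's parting face, at the top, 48 mm to +y of the middle. Slot: cut half into either half, 24 mm long (36 to 60 mm from the middle), 48 mm deep from the top, 3 mm wide when shut; funnel mouth 10 mm wide narrowing to that throat 8 mm down. With the seam open by g its middle lies g/2 to -x of this point.
- slot_right (a point): The same for the right pry slot, 48 mm to -y of the middle.
- front_left (a point): On the front half: the point that coincides with slot_left while the mould is shut. Its distance from slot_left along the fixture's -x is the opening g at the left slot. Slot width at the throat is 3 mm + g.
- front_right (a point): The same for the right slot.
- mould_front (a joint): Opening of the seam at its middle in m, 0 = shut, growing. Opening at the left slot = mould_front + 0.048 mould_cock, at the right slot = mould_front - 0.048 mould_cock. The dowels, 28 mm either side of the middle, each hold with about 18 N of friction all the way: the front half stays where it is left.
- mould_cock (a joint): Cocking of the front half in rad, 0 = parallel, positive = left end ahead; 0.042 means one slot is 4 mm wider open than the other; limit 0.09. Prying one slot pivots the front half about the far dowel (about the far end when shut), so the slot that is not pried closes again by about 0.3 of the step.
- clamp_lever (a joint): Cam lever in rad. 0 = open: it stands up, leaning 0.22 rad from vertical towards the front half; grows as it swings over to +x and down. The cam meets the ledge at about 0.3, high point at 1.1, 1.65 = closed on its stop, lever 0.14 rad above level, pointing to +x. From about 1.35 on it snaps home by itself. About 3 N near the tip moves it.
- lever_hinge (a point): Axis of the cam lever (along the fixture's y), 58 mm to +x of the seam and 54.4 mm above the bench; it rises 1 to 2 mm on its spring while the cam is tight.
- lever_tip (a point): Round end of the lever, 87 mm from its hinge. The lever is a straight 10 mm steel rod ending in a black grip of 16 mm diameter (39 to 87 mm from the hinge).
- stand: Grey block 70 (x) x 60 (y) x 60 (z) mm, fixed to the bench left or right of the fixture, origin at the centre of its underside; a slot 19 (x) x 23 (y) mm, 56 mm deep, open at the middle of the top, in which the wedge hangs by its collar.
- wedge: Brass wedge, 0.16 kg, 102 mm tall, point down. Origin: middle of the point, z up the handle. Blade z 0 to 52 mm, 16 mm wide (y), thickness (x) growing evenly from 2 mm at the point to 12.4 mm at z = 52; collar 24 x 28 mm, z 52 to 58; black handle 16 (x) x 20 (y) mm, z 58 to 102. In the stand the point is 8 mm above the bench, axes parallel to the stand's.
- wedge_grip (a point): On the wedge's axis, 82 mm above its point: mid-handle, where to grip. Driven into a shut slot the blade bites when the point is 5 mm below the throat, then opens that slot by 0.2 mm per mm (a few tenths less, as contacts yield); push about 8 to 15 N. On the slot's bottom the slot is open by 7 mm. It sticks a little when pulled out.
- bottle: Glass reagent bottle with screw cap, 54 mm diameter, 114 mm tall, on the side of the fixture across from the stand; origin at the centre of its underside. Leave it alone.
Not all that is in view belongs to the job. What is shaped like the stand but brown or purple is not meant.

How it is judged:
On the way, in this order (a step that is already met when the one before it is completed fails the run):
1. the cam lever is closed, past its high point and on its stop, before the wedge is used (value of joint clamp_lever above 1.55 rad), for 0.2 s.
2. one end of the seam is opened by at least 1.5 mm with the wedge in its slot (x of any of front_left, front_right in the frame of mould below -0.0015 m and contact force between wedge and mould above 1 N).
3. both ends are open by at least 2.5 mm with the wedge in a slot (x of each of front_left, front_right in the frame of mould below -0.0025 m and contact force between wedge and mould above 1 N).
At the end, for the whole second after the job is handed in: The cam lever is closed (joint above 1.55), the seam is open by at least 4.5 mm at both slots and the two openings differ by less than 2 mm, and the wedge hangs upright (within 0.15 rad) and still in its stand, its point within 10 mm of the stand's axis and less than 13 mm above the bench (value of joint clamp_lever above 1.55 rad and x of each of front_left, front_right in the frame of mould below -0.0045 m and value of joint mould_cock between -0.021 and 0.021 rad and horizontal distance between wedge and stand below 0.01 m and height (world z) of wedge below 0.013 m and angle between wedge's own z axis and vertical below 0.15 rad and linear speed of wedge below 0.02 m/s); the robot touches nothing.
It fails at once if one slot is more than 5.5 mm wider open than the other (mould_cock beyond 0.057 either way) (value of joint mould_cock above 0.057 rad or value of joint mould_cock below -0.057 rad).
It fails at once if the seam is opened before the clamp is closed (value of joint clamp_lever below 1.3 rad and value of joint mould_front above 0.001 m).
It fails at once if the rear half is moved more than 6 mm from its seat (distance of mould from where it was at the start of the episode above 0.006 m).
It fails at once if the fingers push on the mould with more than 8 N (contact force between the fingers and mould above 8 N).
It fails at once if the bottle is moved more than 20 mm (distance of bottle from where it was at the start of the episode above 0.02 m).
It also fails if it takes over 64 s, if anything falls off the work surface, if the arm or the gripper's body presses on something with over 40 N, if the wrist force passes 120 N, or if a joint passes its speed limit or range.

## Working session

There is one attempt and no reset: what is moved stays moved. The work goes in short steps, Python scripts to look and compute and a tool call to move; the robot and the scene stay as the last step left them, time stands still between calls to the robot, and variables do not carry over. Pictures are saved under pics/ and viewed, at most 10 in all, crops included, and the job is handed in when it is done.

Besides the shell and the picture viewer there is one more tool, called after "Call:" in YAML: its name, and indented under it one key for each argument. move_arm: Moves the arm, as the interface text tells. Its arguments: {"type":"object","properties":{"rows":{"type":"array"}},"required":["rows"]}

```bash
mkdir -p pics
cat > h.py <<'E'
import numpy as np, cv2
from scipy.spatial.transform import Rotation as R
from bench import *
def shot(name):
    s=state(); im=get_image(name)
    if name=="wrist":
        T=np.eye(4);T[:3,:3]=R.from_quat(s['ee_rot']).as_matrix();T[:3,3]=s['ee_pos']
        im['T']=T@im['tool_from_camera']
    else: im['T']=im['world_from_camera']
    return im
def ray(im,px):
    v,u=px; d=np.array([(u-im['cx'])/im['fx'],-(v-im['cy'])/im['fy'],-1.])
    return im['T'][:3,3],im['T'][:3,:3]@d
def atz(im,px,z):
    o,d=ray(im,px); return o+d*(z-o[2])/d[2]
def dep(im,px):
    v,u=np.round(px).astype(int); p=im['depth'][max(v-1,0):v+2,max(u-1,0):u+2]; p=p[p>0]
    if len(p)==0: return None
    o,d=ray(im,px); return o+d*np.median(p)
def cloud(im,mask=None):
    D=im['depth']; v,u=np.nonzero((D>0) if mask is None else (D>0)&mask); z=D[v,u]
    c=np.stack([(u-im['cx'])/im['fx']*z,-(v-im['cy'])/im['fy']*z,-z],1)
    return c@im['T'][:3,:3].T+im['T'][:3,3]
def save(im,f): cv2.imwrite('pics/'+f,im['pixels'][:,:,::-1])
E
python3 - <<'E'
from h import *
np.set_printoptions(precision=4,suppress=True)
s=state();print({k:s[k] for k in('time','ee_pos','ee_rot','grip_width')},grip_depth)
for c in('scene','top'):
    im=shot(c);save(im,c+'0.png');print(c,im['T'][:3,3],[k for k in im.keys()])
    for t in('fixture','mould','slot_left','slot_right','front_left','front_right','lever_hinge','lever_tip','stand','wedge','wedge_grip','bottle'):
        for r in pinpoint(t,c)[:2]: print(t,np.round(r['pixel'],1),round(r['p'],2),dep(im,r['pixel']))
a=cv2.imread('pics/scene0.png');b=cv2.imread('pics/top0.png')
E
```

```text
{'time': 0.0, 'ee_pos': array([0.2348, 0.6057, 0.2217]), 'ee_rot': array([ 0.1838,  0.983 , -0.0008, -0.0001]), 'grip_width': 0.08705157264020998} 0.0187
scene [-0.2151 -0.6758  0.7721] ['pixels', 'depth', 'fx', 'fy', 'cx', 'cy', 'world_from_camera', 'T']
fixture [255.8 317. ] 0.88 [0.4681 0.0077 0.0325]
mould [252.1 319. ] 0.93 [0.4675 0.0006 0.0484]
mould [254.3 318.7] 0.71 [0.468  0.0018 0.0407]
slot_left [222.4 302.7] 0.61 [0.5754 0.1791 0.0002]
slot_right [239.3 335. ] 0.63 [ 0.514  -0.0075  0.0703]
front_left [224.2 304.8] 0.57 [0.5037 0.0933 0.0688]
front_left [223.7 303.3] 0.29 [0.5026 0.098  0.0684]
front_right [243.  335.2] 0.73 [ 0.5002 -0.0216  0.0732]
lever_hinge [229. 337.] 0.74 [0.558  0.0282 0.0634]
lever_hinge [256.6 317.1] 0.49 [0.4677 0.0067 0.0307]
lever_tip [201.  330.2] 0.55 [0.7194 0.2111 0.002 ]
stand [225.7 271.9] 0.98 [0.4733 0.1944 0.0254]
stand [298.4 357.5] 0.87 [ 0.4272 -0.1656  0.0357]
wedge_grip [195.6 268.2] 0.7 [0.4854 0.2237 0.1048]
bottle [309.9 409.1] 0.57 [ 0.5046 -0.2505  0.0153]
top [0.3869 0.1703 1.2521] ['pixels', 'depth', 'fx', 'fy', 'cx', '
[... 266 characters left out ...]
 0.0437 0.0724]
slot_right [204.5 336.3] 0.7 [ 0.4986 -0.0103  0.0703]
slot_right [198.3 413.5] 0.68 [ 0.5197 -0.219   0.0745]
front_left [203.2 303.9] 0.87 [0.5004 0.0772 0.0677]
front_right [203. 335.] 0.98 [ 0.5028 -0.0071  0.0679]
lever_hinge [181.5 316.2] 0.59 [0.5611 0.0441 0.0633]
lever_tip [201.6 336.2] 0.74 [ 0.507  -0.0109  0.0645]
lever_tip [180.  318.7] 0.66 [0.554  0.0457 0.1388]
stand [224.1 378.3] 0.92 [ 0.4486 -0.1272  0.0586]
stand [245.3 420. ] 0.89 [ 0.3938 -0.2592  0.0052]
wedge [210.  250.1] 0.61 [0.479  0.2223 0.0644]
wedge [205.  337.1] 0.57 [ 0.4971 -0.0122  0.0721]
wedge_grip [205.5 247.4] 0.6 [0.4873 0.2277 0.1078]
bottle [197.1 410.9] 0.88 [ 0.5242 -0.216   0.0622]
```

View pics/scene0.png

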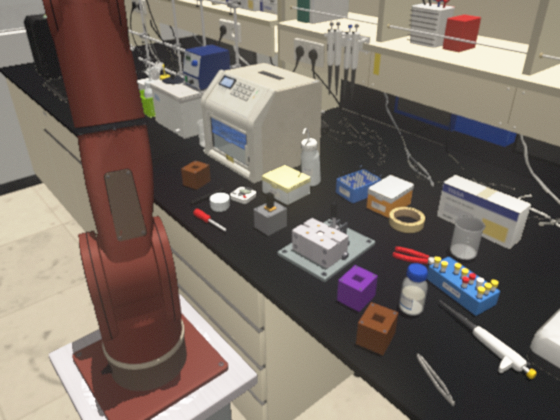

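View pics/top0.png

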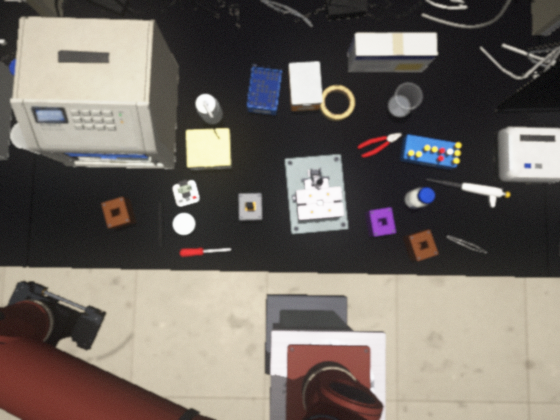

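The scene shows the grey stand with the wedge at top px (207,250). The mould and fixture are at about (204,319), with the lever behind at (180,318), and the bottle is at (197,420). The purple and brown blocks are decoys. I'm moving above the work for a closer look.

Call:
move_arm:
  rows:
    - {"delta_pos": [2,-4.8,2],"rotation": [0,0,2.1],"fingers": -1}
    - {"delta_pos": [2,-4.8,2],"rotation": [0,0,2.1],"fingers": -1}
    - {"delta_pos": [2,-4.8,2],"rotation": [0,0,2.1],"fingers": -1}
    - {"delta_pos": [2,-4.8,2],"rotation": [0,0,2.1],"fingers": -1}
    - {"delta_pos": [2,-4.8,2],"rotation": [0,0,2.1],"fingers": -1}

```text
time: 1.92
ee_pos: [0.3355, 0.3643, 0.3234]
ee_rot: [0.093, 0.996, 0.0, 0.0]
force: [1.2, 0.0, 0.1]
grip_width: 0.0868
grasp_force: 0.0
```

Call:
move_arm:
  rows:
    - {"delta_pos": [2.2,-4.8,1],"rotation": [0,0,2.1],"fingers": -1}
    - {"delta_pos": [2.2,-4.8,1],"rotation": [0,0,2.1],"fingers": -1}
    - {"delta_pos": [2.2,-4.8,1],"rotation": [0,0,2.1],"fingers": -1}
    - {"delta_pos": [2.2,-4.8,1],"rotation": [0,0,2.1],"fingers": -1}
    - {"delta_pos": [2.2,-4.8,1],"rotation": [0,0,2.1],"fingers": -1}

```text
time: 2.55
ee_pos: [0.4454, 0.1242, 0.3732]
ee_rot: [0.001, 1.0, 0.0, 0.0]
force: [1.0, 0.1, -0.1]
grip_width: 0.0872
grasp_force: 0.0
```

Run:
```python
from h import *
np.set_printoptions(precision=4,suppress=True)
s=state();print({k:s[k] for k in('time','ee_pos','ee_rot','force')})
im=shot('wrist');save(im,'w1.png');print(im['tool_from_camera'])
for t,z in(('slot_left',.072),('slot_right',.072),('front_left',.072),('front_right',.072),('lever_hinge',.0544),('lever_tip',.139),('stand',.06),('wedge',.1),('wedge_grip',.1),('mould',.072)):
    for r in pinpoint(t,'wrist')[:2]: print(t,np.round(r['pixel'],1),round(r['p'],2),dep(im,r['pixel']),atz(im,r['pixel'],z))
```

```text
{'time': 2.55, 'ee_pos': array([0.4454, 0.1242, 0.3732]), 'ee_rot': array([0.0011, 1.    , 0.0004, 0.0003]), 'force': array([ 0.9769,  0.137 , -0.0989])}
[[-0.0008  0.958   0.2867  0.0777]
 [ 1.      0.0009  0.     -0.    ]
 [-0.0002  0.2867 -0.958  -0.163 ]
 [ 0.      0.      0.      1.    ]]
slot_left [195.4 230. ] 0.63 [0.4874 0.0494 0.0729] [0.4877 0.0493 0.072 ]
slot_left [202.1 252.9] 0.57 [0.5008 0.0829 0.0632] [0.4983 0.0837 0.072 ]
slot_right [207.3 189.4] 0.92 [ 0.5074 -0.015   0.0682] [ 0.5063 -0.0138  0.072 ]
front_left [204.1 254.9] 0.92 [0.5021 0.0865 0.0699] [0.5015 0.0867 0.072 ]
front_left [253.8 219.1] 0.4 [0.5518 0.0417 0.1415] [0.5842 0.0272 0.072 ]
front_right [211.9 191.5] 0.6 [ 0.5139 -0.0114  0.0714] [ 0.5137 -0.0112  0.072 ]
lever_hinge [205.4 252. ] 0.73 [0.5039 0.082  0.0707] [0.5087 0.0806 0.0544]
lever_hinge [239.8 227.8] 0.66 [0.5541 0.0449 0.0864] [0.5674 0.0392 0.0544]
lever_tip [255.4 219.7] 0.72 [0.554  0.0425 0.1418] [0.5554 0.0419 0.139 ]
stand [170.3 551.2] 0.91 [0.4562 0.553  0.0421] [0.4529 0.5375 0.06  ]
stand [129.6  53.6] 0.87 [ 0.3914 -0.2178  0.043 ] [ 0.3905 -0.206   0.06  ]
wedge [186.  338.5] 0.69 [0.4762 0.2152 0.0605] [0.4672 0.2076 0.1   ]
wedge_grip [197.  348.1] 0.56 [0.4837 0.2225 0.0986] [0.4833 0.2221 0.1   ]
mould [196.4 230.4] 0.96 [0.4888 0.0501 0.0736] [0.4892 0.0498 0.072 ]
```

View pics/w1.png

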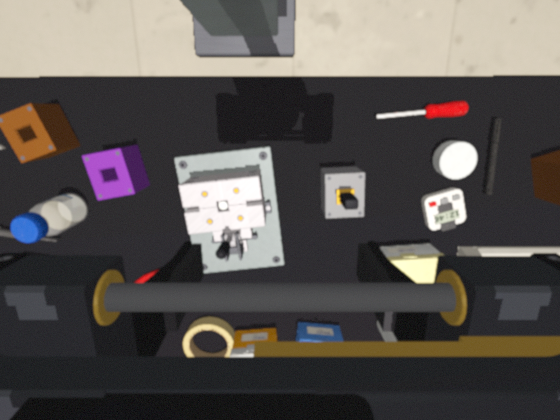

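The wrist view shows the mould at px (205,222), the lever end at (250,222) and the stand with the wedge at (195,345). All are mildly yawed. Next I fit poses from the depth image.

```bash
cat >> h.py <<'E'
def rect(im,c,z,rad,tol=.005):
    P=cloud(im); m=(abs(P[:,2]-z)<tol)&(np.hypot(P[:,0]-c[0],P[:,1]-c[1])<rad); Q=P[m]
    r=cv2.minAreaRect((Q[:,:2]*1000).astype(np.float32)); return r,len(Q),np.median(Q[:,2]),Q
def line(p,q): return np.degrees(np.arctan2(*(q-p)[1::-1]))
E
python3 - <<'E'
from h import *
np.set_printoptions(precision=4,suppress=True)
for c in('wrist','top'):
    im=shot(c)
    for n,ce,z,rad in(('mould',(.50,.04),.072,.085),('plate',(.52,.037),.012,.15),('stand',(.48,.223),.06,.055),('handle',(.483,.2225),.11,.025)):
        try:
            r,k,mz,Q=rect(im,ce,z,rad); print(c,n,np.round(r[0],1),np.round(r[1],1),round(r[2],1),k,round(mz,4),Q.mean(0))
        except Exception as e: print(n,e)
    P=cloud(im);m=(P[:,2]>.085)&(P[:,2]<.17)&(abs(P[:,0]-.55)<.05)&(abs(P[:,1]-.04)<.03);Q=P[m]
    for a in np.arange(.085,.16,.01):
        q=Q[(Q[:,2]>=a)&(Q[:,2]<a+.01)]
        if len(q):print(round(a,3),len(q),q.mean(0),q.min(0),q.max(0))
E
```

```text
wrist mould [512.3  37.7] [ 97.4 120.4] 6.2 3847 0.0728 [0.5024 0.0373 0.0727]
wrist plate [539.3  12.2] [215.  216.6] 6.2 5084 0.0129 [0.5266 0.0529 0.0129]
wrist stand [491.5 224.8] [70.7 60. ] 3.1 1347 0.061 [0.4883 0.2234 0.0609]
wrist handle [491.  224.5] [15.6 19.6] 2.8 166 0.1104 [0.4906 0.2241 0.11  ]
0.085 8 [0.5554 0.0452 0.0883] [0.5535 0.0418 0.0861] [0.5587 0.0477 0.0907]
0.095 11 [0.5513 0.0459 0.1028] [0.5492 0.0395 0.0994] [0.5555 0.0502 0.1047]
0.105 27 [0.5515 0.0454 0.1098] [0.5481 0.0365 0.105 ] [0.5597 0.0508 0.1148]
0.115 29 [0.5507 0.046  0.12  ] [0.5475 0.0363 0.1151] [0.5583 0.0506 0.1249]
0.125 29 [0.5488 0.0449 0.13  ] [0.5466 0.0374 0.1253] [0.555  0.0505 0.1344]
0.135 96 [0.5525 0.0434 0.1392] [0.5467 0.0361 0.1351] [0.5595 0.05   0.1431]
top mould [0. 0.] [0. 0.] 0.0 0 nan [nan nan nan]
top plate [532.5 136.7] [ 26.9 219.4] 76.0 25 0.0114 [0.6222 0.1166 0.0109]
top stand [488.4 248.7] [68.4  3.2] 1.7 49 0.0592 [0.4898 0.2489 0.0595]
top handle [0. 0.] [0. 0.] 0.0 0 nan [nan nan nan]
  return _methods._mean(a, axis=axis, dtype=dtype,
  ret = ret.dtype.type(ret / rcount)
<stdin>:7: RuntimeWarning: Mean of empty slice.
  ret = um.true_divide(
```

Call:
move_arm:
  rows:
    - {"delta_pos": [3.75,-4.25,-2],"rotation": [0,0,6.2],"fingers": 1}
    - {"delta_pos": [3.75,-4.25,-2],"rotation": [0,0,0],"fingers": 1}
    - {"delta_pos": [0,0,-6],"rotation": [0,0,0],"fingers": 1}
    - {"delta_pos": [0,0,-6],"rotation": [0,0,0],"fingers": 1}
    - {"delta_pos": [0,0,-4],"rotation": [0,0,0],"fingers": 1}

```text
time: 3.82
ee_pos: [0.5188, 0.041, 0.1699]
ee_rot: [-0.052, 0.999, -0.0, -0.001]
force: [-0.1, 0.3, -0.0]
grip_width: 0.0451
grasp_force: 0.0
```

Run:
```python
from h import *
np.set_printoptions(precision=4,suppress=True)
s=state();print({k:s[k] for k in('time','ee_pos','ee_rot','force','grip_width')})
im=shot('wrist');save(im,'w2.png')
P=cloud(im);o=np.array([.5036,.0368]);a=np.radians(6.2);X=np.array([np.cos(a),np.sin(a)]);Y=np.array([-np.sin(a),np.cos(a)])
F=np.c_[(P[:,:2]-o)@X,(P[:,:2]-o)@Y,P[:,2]]
for z in np.arange(.085,.16,.01):
    q=F[(F[:,2]>=z)&(F[:,2]<z+.01)&(abs(F[:,0]-.05)<.03)&(abs(F[:,1])<.03)]
    if len(q):print(round(z,3),len(q),q.mean(0),q.min(0),q.max(0))
q=F[(abs(F[:,2]-.0725)<.004)&(abs(F[:,1])<.065)&(abs(F[:,0])<.06)];print(q.min(0),q.max(0),len(q))
```

```text
{'time': 3.825, 'ee_pos': array([0.5188, 0.041 , 0.1699]), 'ee_rot': array([-0.0524,  0.9986, -0.0003, -0.0011]), 'force': array([-0.0943,  0.2573, -0.0265]), 'grip_width': 0.04510354207636388}
0.085 20 [0.0515 0.0004 0.0877] [ 0.0505 -0.0043  0.0851] [0.0537 0.0043 0.0897]
0.095 41 [0.0475 0.0002 0.1025] [ 0.0458 -0.0071  0.0991] [0.051  0.0074 0.1049]
0.105 90 [0.0471 0.0005 0.1102] [ 0.0448 -0.0077  0.105 ] [0.0531 0.008  0.1149]
0.115 95 [ 0.046  -0.      0.1198] [ 0.0436 -0.0073  0.1151] [0.0508 0.0078 0.1249]
0.125 124 [0.045  0.0003 0.1301] [ 0.0431 -0.0076  0.125 ] [0.0496 0.0076 0.135 ]
0.135 206 [0.0464 0.0001 0.1383] [ 0.0426 -0.0073  0.135 ] [0.0512 0.0074 0.1422]
[-0.0397 -0.0602  0.0685] [0.0555 0.0603 0.0759] 12451
```

View pics/w2.png

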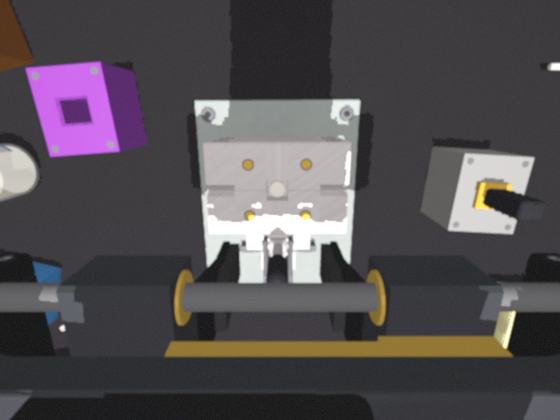

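Call:
move_arm:
  rows:
    - {"delta_pos": [0,0,-2.5],"rotation": [0,0,0],"fingers": 1}
    - {"delta_pos": [0,0,-2.5],"rotation": [0,0,0],"fingers": 1}
    - {"delta_pos": [1,0.1,0],"rotation": [0,0,0],"fingers": 1}
    - {"delta_pos": [1,0.1,0],"rotation": [0,0,0],"fingers": 1}
    - {"delta_pos": [1,0.1,0],"rotation": [0,0,0],"fingers": 1}

```text
time: 4.5
ee_pos: [0.5516, 0.0443, 0.1239]
ee_rot: [-0.053, 0.999, 0.0, 0.001]
force: [-1.3, 0.3, 1.1]
grip_width: 0.0009
grasp_force: 0.6
```

Call:
move_arm:
  rows:
    - {"delta_pos": [1,0.1,0],"rotation": [0,0,0],"fingers": 1}
    - {"delta_pos": [1,0.1,-0.1],"rotation": [0,0,0],"fingers": 1}
    - {"delta_pos": [1,0.1,-0.3],"rotation": [0,0,0],"fingers": 1}
    - {"delta_pos": [1,0.1,-0.4],"rotation": [0,0,0],"fingers": 1}
    - {"delta_pos": [0.8,0.1,-0.6],"rotation": [0,0,0],"fingers": 1}

```text
time: 5.12
ee_pos: [0.5984, 0.0491, 0.1079]
ee_rot: [-0.052, 0.999, -0.0, -0.0]
force: [-2.2, -1.2, 1.0]
grip_width: 0.0006
grasp_force: 1.1
```

Call:
move_arm:
  rows:
    - {"delta_pos": [0.5,0.05,-0.8],"rotation": [0,0,0],"fingers": 1}
    - {"delta_pos": [0.5,0.05,-0.9],"rotation": [0,0,0],"fingers": 1}
    - {"delta_pos": [0.4,0.05,-0.9],"rotation": [0,0,0],"fingers": 1}
    - {"delta_pos": [0.3,0.03,-0.6],"rotation": [0,0,0],"fingers": 1}
    - {"delta_pos": [0,0,0],"rotation": [0,0,0],"fingers": 1}

```text
time: 5.75
ee_pos: [0.6148, 0.0508, 0.076]
ee_rot: [-0.052, 0.999, -0.0, -0.0]
force: [-0.1, -0.1, 0.5]
grip_width: 0.0001
grasp_force: 0.0
```

Call:
move_arm:
  rows:
    - {"delta_pos": [-1,0,6],"rotation": [0,0,0],"fingers": 0}
    - {"delta_pos": [-3.5,0,5],"rotation": [0,0,0],"fingers": -1}
    - {"delta_pos": [-3.5,3,3],"rotation": [0,0,0],"fingers": -1}
    - {"delta_pos": [-3.5,4,0],"rotation": [0,0,-1.6],"fingers": -1}
    - {"delta_pos": [-2,5.5,0],"rotation": [0,0,-1.6],"fingers": -1}

```text
time: 6.38
ee_pos: [0.479, 0.176, 0.2179]
ee_rot: [-0.023, 1.0, 0.001, 0.001]
force: [0.3, 1.3, -1.2]
grip_width: 0.0425
grasp_force: 0.0
```

```bash
cat >> h.py <<'E'
o=np.array([.5036,.0368]);a_=np.radians(6.2);X=np.array([np.cos(a_),np.sin(a_)]);Y=np.array([-np.sin(a_),np.cos(a_)])
def fix(P): return np.c_[(P[:,:2]-o)@X,(P[:,:2]-o)@Y,P[:,2]]
def unfix(p): return o+p[0]*X+p[1]*Y
E
python3 - <<'E'
from h import *
np.set_printoptions(precision=4,suppress=True)
s=state();print({k:s[k] for k in('time','ee_pos','ee_rot','force','grip_width')})
im=shot('wrist');save(im,'w3.png');P=cloud(im)
t=shot('top');save(t,'top3.png')
for F in(fix(P),fix(cloud(t))):
    for x in np.arange(.05,.16,.015):
        q=F[(F[:,0]>=x)&(F[:,0]<x+.015)&(abs(F[:,1])<.012)&(F[:,2]<.16)&(F[:,2]>.03)]
        if len(q):print(round(x,3),len(q),q.mean(0),q.max(0))
    print()
for n,c,z,rad in(('stand',(.4915,.2248),.061,.05),('handle',(.491,.2245),.11,.02)):
    r,k,mz,Q=rect(im,c,z,rad,.004);print(n,np.round(r[0],1),np.round(r[1],1),round(r[2],1),k,mz)
E
```

```text
{'time': 6.375, 'ee_pos': array([0.479 , 0.176 , 0.2179]), 'ee_rot': array([-0.023 ,  0.9997,  0.0012,  0.0009]), 'force': array([ 0.2997,  1.2759, -1.244 ]), 'grip_width': 0.042467273106162676}
0.05 158 [0.0531 0.0013 0.0565] [0.0643 0.012  0.0642]
0.065 2 [0.0664 0.0112 0.0375] [0.0676 0.0118 0.0389]

0.05 43 [0.0568 0.0004 0.06  ] [0.064  0.0118 0.065 ]
0.065 37 [0.0722 0.0017 0.0589] [0.08   0.0115 0.0664]
0.08 45 [0.0879 0.0009 0.0549] [0.0949 0.0116 0.0674]
0.095 31 [ 0.1025 -0.0014  0.0652] [0.1092 0.0087 0.0718]
0.11 35 [ 0.1175 -0.0024  0.0686] [0.1247 0.0049 0.0739]
0.125 28 [ 0.1319 -0.0017  0.0719] [0.1398 0.0052 0.0772]
0.14 3 [ 0.1412 -0.003   0.0693] [ 0.1418 -0.0005  0.0716]

stand [491. 225.] [70.2 60.1] 2.8 2785 0.06088470894713571
handle [490.7 224.7] [15.4 19.9] 3.6 370 0.11054856947081013
```

View pics/w3.png

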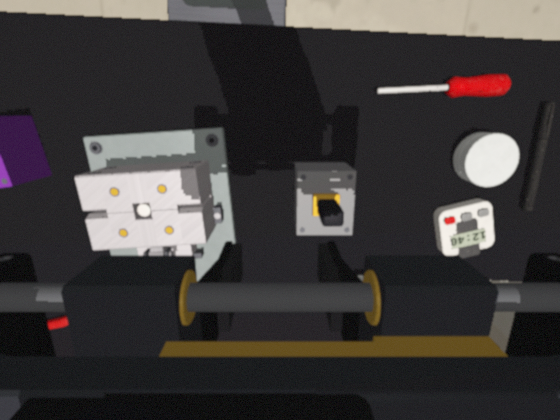

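Top depth shows the lever lying over to +x, with its top at about 72 mm at x = 117, so the clamp is closed. The wedge handle is at (0.491, 0.2246), yaw 3°.

Call:
move_arm:
  rows:
    - {"delta_pos": [1.2,4.9,0],"rotation": [0,0,0],"fingers": -1}
    - {"delta_pos": [0,0,-3],"rotation": [0,0,0],"fingers": -1}
    - {"delta_pos": [0,0,-3],"rotation": [0,0,0],"fingers": -1}
    - {"delta_pos": [0,0,-3],"rotation": [0,0,0],"fingers": -1}
    - {"delta_pos": [0,0,0],"rotation": [0,0,0],"fingers": -1}

```text
time: 7.1
ee_pos: [0.4908, 0.2239, 0.1251]
ee_rot: [-0.024, 1.0, -0.001, -0.001]
force: [-1.0, 0.2, 1.1]
grip_width: 0.0865
grasp_force: 0.0
```

Call:
move_arm:
  rows:
    - {"delta_pos": [0,0.1,-3],"rotation": [0,0,0.3],"fingers": -1}
    - {"delta_pos": [0,0,-2.35],"rotation": [0,0,0],"fingers": -1}
    - {"delta_pos": [0,0,0],"rotation": [0,0,0],"fingers": 1}
    - {"delta_pos": [0,0,0],"rotation": [0,0,0],"fingers": 1}
    - {"delta_pos": [0,0,0],"rotation": [0,0,0],"fingers": 1}

```text
time: 7.72
ee_pos: [0.4928, 0.2263, 0.0746]
ee_rot: [-0.027, 1.0, 0.001, 0.001]
force: [1.1, 0.6, -0.3]
grip_width: 0.0649
grasp_force: 0.0
```

Call:
move_arm:
  rows:
    - {"delta_pos": [0,0,0],"rotation": [0,0,0],"fingers": 1}
    - {"delta_pos": [0,0,0],"rotation": [0,0,0],"fingers": 1}
    - {"delta_pos": [0,0,0],"rotation": [0,0,0],"fingers": 1}

```text
time: 8.1
ee_pos: [0.4919, 0.2259, 0.0731]
ee_rot: [-0.027, 1.0, 0.0, 0.0]
force: [-0.4, -0.2, 0.4]
grip_width: 0.035
grasp_force: 0.0
```

Call:
move_arm:
  rows:
    - {"delta_pos": [0,-0.1,-0.1],"rotation": [0,0,0],"fingers": 1}
    - {"delta_pos": [0,0,0],"rotation": [0,0,0],"fingers": 1}
    - {"delta_pos": [0,0,0],"rotation": [0,0,0],"fingers": 1}
    - {"delta_pos": [0,0,0],"rotation": [0,0,0],"fingers": 1}

```text
time: 8.6
ee_pos: [0.4918, 0.2248, 0.0719]
ee_rot: [-0.027, 1.0, -0.0, -0.0]
force: [0.2, 0.1, -1.0]
grip_width: 0.0198
grasp_force: 30.0
```

Call:
move_arm:
  rows:
    - {"delta_pos": [0,0,2],"rotation": [0,0,0],"fingers": 1}
    - {"delta_pos": [0,0,3],"rotation": [0,0,0],"fingers": 1}
    - {"delta_pos": [0,0,4],"rotation": [0,0,0],"fingers": 1}
    - {"delta_pos": [0.3,-4.5,0],"rotation": [0,0,1],"fingers": 1}
    - {"delta_pos": [0.3,-5,0],"rotation": [0,0,1],"fingers": 1}

```text
time: 9.22
ee_pos: [0.4981, 0.1295, 0.1625]
ee_rot: [-0.046, 0.999, 0.0, 0.0]
force: [1.5, 0.6, -2.3]
grip_width: 0.0198
grasp_force: 30.0
```

Call:
move_arm:
  rows:
    - {"delta_pos": [0.15,-4.5,0],"rotation": [0,0,1],"fingers": 1}
    - {"delta_pos": [0,0,0],"rotation": [0,0,0],"fingers": 1}
    - {"delta_pos": [0,0,0],"rotation": [0,0,0],"fingers": 1}

```text
time: 9.6
ee_pos: [0.4993, 0.0853, 0.1621]
ee_rot: [-0.053, 0.999, 0.0, -0.0]
force: [-0.4, 0.6, -1.3]
grip_width: 0.02
grasp_force: 30.0
```

Run:
```python
from h import *
np.set_printoptions(precision=4,suppress=True)
s=state();print({k:s[k] for k in('time','ee_pos','ee_rot','force','grip_width','grasp_force')})
im=shot('wrist');P=cloud(im);F=fix(P)
cv2.imwrite('pics/w4.png',cv2.resize(im['pixels'][120:320,160:400,::-1],None,fx=3,fy=3))
tp=s['ee_pos']
q=F[(abs(F[:,2]-.0725)<.004)&(abs(F[:,1])<.07)&(abs(F[:,0])<.05)];print('mould',q.min(0),q.max(0))
f=fix(tp[None])[0];print('tcp fix',f)
# blade/collar: points below TCP above mould
for z in np.arange(.084,.165,.008):
    q=F[(F[:,2]>=z)&(F[:,2]<z+.008)&(abs(F[:,0]-f[0])<.025)&(abs(F[:,1]-f[1])<.02)]
    if len(q)>3:print(round(z,3),len(q),np.percentile(q,[2,50,98],axis=0)[:,:2].ravel())
# projection of the ideal mouth centre & blade point
def proj(p):
    c=np.linalg.inv(im['T'])@np.r_[p,1];return im['cy']-im['fy']*c[1]/-c[2],im['cx']+im['fx']*c[0]/-c[2]
print('slotL',proj(np.r_[unfix((0,.048)),.072]),'R',proj(np.r_[unfix((0,-.048)),.072]),'tip',proj(tp-[0.001,0,.0639]))
```

```text
{'time': 9.6, 'ee_pos': array([0.4993, 0.0853, 0.1621]), 'ee_rot': array([-0.0532,  0.9986,  0.0002, -0.    ]), 'force': array([-0.3545,  0.5766, -1.2726]), 'grip_width': 0.01995992217312301, 'grasp_force': 30.00002214219421}
mould [-0.0399 -0.0605  0.0685] [0.0401 0.06   0.0753]
tcp fix [0.001  0.0487 0.1621]
0.1 59 [-0.0013  0.0408 -0.0009  0.0489 -0.0003  0.0561]
0.108 54 [-0.0022  0.0411 -0.0017  0.0489 -0.0013  0.0561]
0.116 66 [-0.0031  0.0408 -0.0025  0.0482 -0.002   0.0562]
0.124 72 [-0.0039  0.0409 -0.0033  0.0485 -0.0028  0.0561]
0.148 139 [-0.0119  0.0355 -0.0114  0.0488 -0.0064  0.0617]
0.156 585 [-0.0115  0.035  -0.0081  0.0482 -0.0049  0.062 ]
0.164 422 [-0.0092  0.0305 -0.0075  0.0488 -0.0058  0.0665]
slotL (np.float64(208.4425857690201), np.float64(278.87758853909105)) R (np.float64(208.7530251585305), np.float64(164.1083008520639)) tip (np.float64(218.47759339053448), np.float64(279.84680099323106))
```

View pics/w4.png

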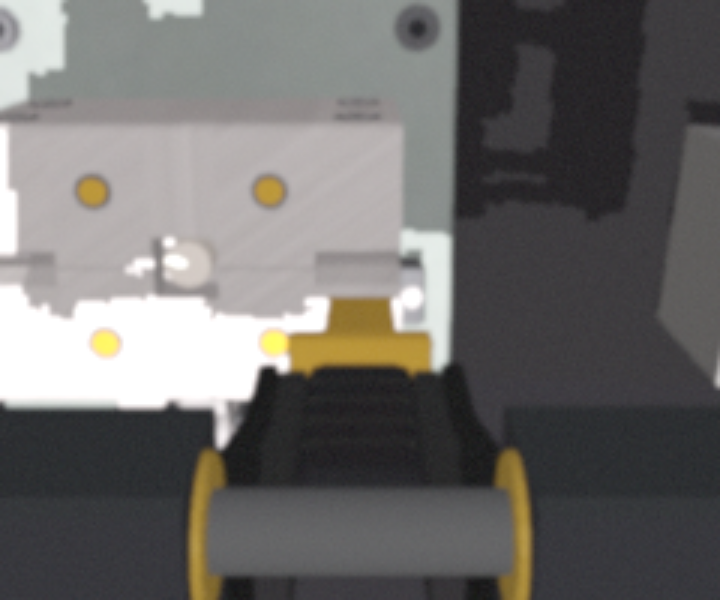

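The blade is upright, with its axis at fixture x ≈ +0.6 mm and y ≈ 48.5 mm, over the left slot. I'm correcting that offset and entering.

Call:
move_arm:
  rows:
    - {"delta_pos": [-0.06,-0.05,-1.5],"rotation": [0,0,0],"fingers": 1}
    - {"delta_pos": [0,0,-1.4],"rotation": [0,0,0],"fingers": 1}
    - {"delta_pos": [0,0,-0.6],"rotation": [0,0,0],"fingers": 1}
    - {"delta_pos": [0,0,-0.4],"rotation": [0,0,0],"fingers": 1}
    - {"delta_pos": [0,0,0],"rotation": [0,0,0],"fingers": 1}

```text
time: 10.28
ee_pos: [0.4989, 0.0843, 0.1229]
ee_rot: [-0.053, 0.999, -0.0, 0.0]
force: [0.7, 1.2, -1.7]
grip_width: 0.02
grasp_force: 30.0
```

Call:
move_arm:
  rows:
    - {"delta_pos": [-0.03,0,-0.3],"rotation": [0,0,0],"fingers": 1}
    - {"delta_pos": [-0.03,0,-0.3],"rotation": [0,0,0],"fingers": 1}
    - {"delta_pos": [-0.03,0,-0.3],"rotation": [0,0,0],"fingers": 1}
    - {"delta_pos": [-0.02,0,-0.2],"rotation": [0,0,0],"fingers": 1}
    - {"delta_pos": [0,0,0],"rotation": [0,0,0],"fingers": 1}

```text
time: 10.9
ee_pos: [0.4985, 0.0847, 0.113]
ee_rot: [-0.053, 0.999, 0.0, 0.001]
force: [0.8, -0.4, 7.3]
grip_width: 0.0196
grasp_force: 30.0
```

```bash
cat >> h.py <<'E'
def seam(im):
    F=fix(cloud(im)); out={}
    for n,y0,y1 in(('L',.038,.058),('R',-.058,-.038)):
        q=F[(abs(F[:,2]-.0725)<.003)&(F[:,1]>y0)&(F[:,1]<y1)&(F[:,0]<-.02)&(F[:,0]>-.065)]
        yb=np.linspace(y0,y1,9); v=[np.min(q[(q[:,1]>=a)&(q[:,1]<b),0]) for a,b in zip(yb,yb[1:]) if ((q[:,1]>=a)&(q[:,1]<b)).any()]
        out[n]=round(float(np.mean(v))*1000,2)
    return out
E
python3 - <<'E'
from h import *
s=state();print(np.round(s['ee_pos'],4),np.round(s['force'],1),fix(s['ee_pos'][None]).round(4))
print(seam(shot('wrist')),seam(shot('wrist')))
E
```

```text
[0.4985 0.0847 0.113 ] [ 0.8 -0.4  7.3] [[1.00e-04 4.82e-02 1.13e-01]]
{'L': -40.91, 'R': -39.69} {'L': -40.9, 'R': -39.76}
```

Call:
move_arm:
  rows:
    - {"delta_pos": [-0.03,0,-0.2],"rotation": [0,0,0],"fingers": 1}
    - {"delta_pos": [-0.03,0,-0.2],"rotation": [0,0,0],"fingers": 1}
    - {"delta_pos": [0,0,0],"rotation": [0,0,0],"fingers": 1}

```text
time: 11.38
ee_pos: [0.4981, 0.0848, 0.1091]
ee_rot: [-0.053, 0.999, 0.001, 0.001]
force: [0.2, 0.9, 6.9]
grip_width: 0.0198
grasp_force: 30.0
```

```bash
cat > m.py <<'E'
from h import *
s=state();print(s['time'],np.round(s['ee_pos'],4),np.round(s['force'],1),fix(s['ee_pos'][None]).round(4))
im=shot('wrist');print(seam(im),seam(shot('wrist')))
f=fix(s['ee_pos'][None])[0];F=fix(cloud(im))
for z in np.arange(f[2]-.0639+.018,f[2]-.015,.008):
    if z<.074: continue
    q=F[(F[:,2]>=z)&(F[:,2]<z+.008)&(abs(F[:,0]-f[0])<.025)&(abs(F[:,1]-f[1])<.015)]
    if len(q)>3:print(round(z,3),len(q),np.round(np.percentile(q,[2,50,98],axis=0)[:,:2].ravel(),4),q[:,2].max().round(4))
E
python3 m.py
```

```text
11.375 [0.4981 0.0848 0.1091] [0.2 0.9 6.9] [[-0.0003  0.0483  0.1091]]
{'L': -41.69, 'R': -39.79} {'L': -41.65, 'R': -39.82}
```

Call:
move_arm:
  rows:
    - {"delta_pos": [-0.02,0,-0.2],"rotation": [0,0,0],"fingers": 1}
    - {"delta_pos": [0,0,0],"rotation": [0,0,0],"fingers": 1}
    - {"delta_pos": [0.03,0,0.5],"rotation": [0,0,0],"fingers": 1}
    - {"delta_pos": [0.03,0,1.2],"rotation": [0,0,0],"fingers": 1}
    - {"delta_pos": [0,0,2],"rotation": [0,0,0],"fingers": 1}

```text
time: 12.1
ee_pos: [0.4964, 0.084, 0.1432]
ee_rot: [-0.053, 0.999, -0.0, -0.001]
force: [1.4, -0.2, -1.0]
grip_width: 0.0202
grasp_force: 30.0
```

Call:
move_arm:
  rows:
    - {"delta_pos": [0,0,0.8],"rotation": [0,0,0],"fingers": 1}
    - {"delta_pos": [0.55,-4.8,0],"rotation": [0,0,0],"fingers": 1}
    - {"delta_pos": [0.55,-4.8,0],"rotation": [0,0,0],"fingers": 1}
    - {"delta_pos": [0,0,0],"rotation": [0,0,0],"fingers": 1}
    - {"delta_pos": [0,0,0],"rotation": [0,0,0],"fingers": 1}

```text
time: 12.72
ee_pos: [0.5081, -0.0113, 0.1508]
ee_rot: [-0.053, 0.999, 0.0, -0.0]
force: [-0.2, 0.0, -1.1]
grip_width: 0.0199
grasp_force: 30.0
```

```bash
sed -i 's/f\[2\]-.015,.008/f[2]+.004,.008/' m.py; python3 m.py
```

```text
12.725 [ 0.5081 -0.0113  0.1508] [-0.2  0.  -1.1] [[-0.0007 -0.0483  0.1508]]
{'L': -41.98, 'R': -39.7} {'L': -41.93, 'R': -39.81}
0.105 65 [-0.0049 -0.0561 -0.0043 -0.0481 -0.0038 -0.0407] 0.1122
0.113 72 [-0.0056 -0.056  -0.0051 -0.0484 -0.0047 -0.0408] 0.1201
0.137 167 [-0.0136 -0.0617 -0.0131 -0.0498 -0.0075 -0.035 ] 0.1449
0.145 538 [-0.0134 -0.0615 -0.0097 -0.0481 -0.0067 -0.0355] 0.1529
0.153 349 [-0.0106 -0.0627 -0.0092 -0.0487 -0.0071 -0.0338] 0.1609
```

Call:
move_arm:
  rows:
    - {"delta_pos": [0.11,0.03,-1],"rotation": [0,0,0],"fingers": 1}
    - {"delta_pos": [0,0,-1.2],"rotation": [0,0,0],"fingers": 1}
    - {"delta_pos": [0,0,-0.5],"rotation": [0,0,0],"fingers": 1}
    - {"delta_pos": [-0.03,0,-0.3],"rotation": [0,0,0],"fingers": 1}
    - {"delta_pos": [-0.03,0,-0.3],"rotation": [0,0,0],"fingers": 1}

```text
time: 13.45
ee_pos: [0.5096, -0.0113, 0.1184]
ee_rot: [-0.053, 0.999, 0.0, 0.001]
force: [0.9, -0.9, 6.7]
grip_width: 0.0199
grasp_force: 30.0
```

Call:
move_arm:
  rows:
    - {"delta_pos": [-0.03,0,-0.3],"rotation": [0,0,0],"fingers": 1}
    - {"delta_pos": [-0.03,0,-0.3],"rotation": [0,0,0],"fingers": 1}
    - {"delta_pos": [-0.03,0,-0.3],"rotation": [0,0,0],"fingers": 1}
    - {"delta_pos": [-0.02,0,-0.2],"rotation": [0,0,0],"fingers": 1}
    - {"delta_pos": [0,0,0],"rotation": [0,0,0],"fingers": 1}

```text
time: 14.08
ee_pos: [0.5085, -0.0114, 0.1076]
ee_rot: [-0.053, 0.999, 0.0, 0.001]
force: [1.3, -0.1, 3.6]
grip_width: 0.0196
grasp_force: 30.0
```

```bash
python3 m.py
```

```text
14.075 [ 0.5085 -0.0114  0.1076] [ 1.3 -0.1  3.6] [[-0.0004 -0.0485  0.1076]]
{'L': -41.45, 'R': -42.05} {'L': -41.46, 'R': -42.02}
0.094 163 [-0.0132 -0.0616 -0.0127 -0.0483 -0.0066 -0.0351] 0.1016
0.102 552 [-0.0129 -0.062  -0.0093 -0.0489 -0.0064 -0.0357] 0.1097
0.11 339 [-0.01   -0.0631 -0.0089 -0.0484 -0.0068 -0.034 ] 0.1176
```

Call:
move_arm:
  rows:
    - {"delta_pos": [-0.03,0,-0.3],"rotation": [0,0,0],"fingers": 1}
    - {"delta_pos": [-0.03,0,-0.3],"rotation": [0,0,0],"fingers": 1}
    - {"delta_pos": [0,0,0],"rotation": [0,0,0],"fingers": 1}
    - {"delta_pos": [0.03,0,0.6],"rotation": [0,0,0],"fingers": 1}
    - {"delta_pos": [0.03,0,1.2],"rotation": [0,0,0],"fingers": 1}

```text
time: 14.8
ee_pos: [0.507, -0.0114, 0.1191]
ee_rot: [-0.053, 0.999, -0.0, -0.001]
force: [-0.1, -1.0, -0.9]
grip_width: 0.0195
grasp_force: 30.0
```

Call:
move_arm:
  rows:
    - {"delta_pos": [0,0,2.2],"rotation": [0,0,0],"fingers": 1}
    - {"delta_pos": [0,0,1],"rotation": [0,0,0],"fingers": 1}
    - {"delta_pos": [-0.5,4.8,0],"rotation": [0,0,0],"fingers": 1}
    - {"delta_pos": [-0.54,4.75,0],"rotation": [0,0,0],"fingers": 1}
    - {"delta_pos": [0,0,0],"rotation": [0,0,0],"fingers": 1}

```text
time: 15.42
ee_pos: [0.4964, 0.0882, 0.1508]
ee_rot: [-0.056, 0.998, 0.0, -0.001]
force: [-0.6, -0.7, -1.2]
grip_width: 0.0199
grasp_force: 30.0
```

```bash
python3 m.py
python3 - <<'E'
from h import *
s=state();im=shot('wrist');f=fix(s['ee_pos'][None])[0];F=fix(cloud(im))
q=F[(abs(F[:,0]-f[0]+.0124)<.0012)&(abs(F[:,1]-f[1])<.012)&(F[:,2]>.1)];print(np.percentile(q[:,2]-f[2],[1,5,50,95,99]).round(4))
E
```

```text
15.425 [0.4964 0.0882 0.1508] [-0.6 -0.7 -1.2] [[-0.0016  0.0519  0.1508]]
{'L': -41.03, 'R': -43.16} {'L': -40.93, 'R': -43.23}
0.105 67 [-0.0057  0.044  -0.0053  0.0514 -0.0048  0.0594] 0.1128
0.113 71 [-0.0066  0.0441 -0.006   0.0514 -0.0055  0.0593] 0.1209
0.137 159 [-0.0146  0.0382 -0.014   0.0519 -0.0086  0.065 ] 0.1449
0.145 553 [-0.0142  0.0383 -0.0106  0.0514 -0.0077  0.065 ] 0.1529
0.153 344 [-0.0111  0.0372 -0.0101  0.0522 -0.0081  0.0663] 0.1609
[-0.0099 -0.0093 -0.0062 -0.0043 -0.0038]
```

Call:
move_arm:
  rows:
    - {"delta_pos": [0,0,0],"rotation": [0,0,0],"fingers": 1}
    - {"delta_pos": [0,0,0],"rotation": [0,0,0],"fingers": 1}

```text
time: 15.82
ee_pos: [0.4976, 0.0832, 0.151]
ee_rot: [-0.053, 0.999, -0.0, -0.0]
force: [-0.5, 0.5, -1.9]
grip_width: 0.0196
grasp_force: 30.0
```

Call:
move_arm:
  rows:
    - {"delta_pos": [0.07,0.1,-1.3],"rotation": [0,0,0],"fingers": 1}
    - {"delta_pos": [0,0,-1.3],"rotation": [0,0,0],"fingers": 1}
    - {"delta_pos": [0,0,-0.7],"rotation": [0,0,0],"fingers": 1}
    - {"delta_pos": [-0.03,0,-0.3],"rotation": [0,0,0],"fingers": 1}
    - {"delta_pos": [-0.03,0,-0.3],"rotation": [0,0,0],"fingers": 1}

```text
time: 16.45
ee_pos: [0.4983, 0.0852, 0.1124]
ee_rot: [-0.053, 0.999, 0.0, 0.001]
force: [1.7, 0.0, 7.3]
grip_width: 0.02
grasp_force: 30.0
```

Call:
move_arm:
  rows:
    - {"delta_pos": [-0.03,0,-0.3],"rotation": [0,0,0],"fingers": 1}
    - {"delta_pos": [-0.03,0,-0.3],"rotation": [0,0,0],"fingers": 1}
    - {"delta_pos": [-0.03,0,-0.3],"rotation": [0,0,0],"fingers": 1}
    - {"delta_pos": [-0.03,0,-0.3],"rotation": [0,0,0],"fingers": 1}
    - {"delta_pos": [0,0,0],"rotation": [0,0,0],"fingers": 1}

```text
time: 17.08
ee_pos: [0.497, 0.0854, 0.1006]
ee_rot: [-0.053, 0.999, 0.0, 0.001]
force: [2.3, 0.9, 2.3]
grip_width: 0.02
grasp_force: 30.0
```

```bash
python3 m.py
```

```text
17.075 [0.497  0.0854 0.1006] [2.3 0.9 2.3] [[-0.0013  0.0491  0.1006]]
{'L': -43.61, 'R': -42.85} {'L': -43.56, 'R': -42.72}
0.087 167 [-0.0142  0.0354 -0.0135  0.0486 -0.0081  0.0619] 0.0947
0.095 552 [-0.0139  0.036  -0.0102  0.0492 -0.0072  0.0623] 0.1027
0.103 344 [-0.011   0.0344 -0.0097  0.0492 -0.008   0.0636] 0.1106
```

Call:
move_arm:
  rows:
    - {"delta_pos": [-0.03,0,-0.3],"rotation": [0,0,0],"fingers": 1}
    - {"delta_pos": [-0.02,0,-0.2],"rotation": [0,0,0],"fingers": 1}
    - {"delta_pos": [0,0,0],"rotation": [0,0,0],"fingers": 1}
    - {"delta_pos": [0.03,0,0.6],"rotation": [0,0,0],"fingers": 1}
    - {"delta_pos": [0.03,0,1.2],"rotation": [0,0,0],"fingers": 1}

```text
time: 17.8
ee_pos: [0.4955, 0.0848, 0.1129]
ee_rot: [-0.053, 0.999, -0.0, -0.001]
force: [0.1, 0.5, -1.7]
grip_width: 0.02
grasp_force: 30.0
```

Call:
move_arm:
  rows:
    - {"delta_pos": [0,0,2.2],"rotation": [0,0,0],"fingers": 1}
    - {"delta_pos": [0,0,1.4],"rotation": [0,0,0],"fingers": 1}
    - {"delta_pos": [0.5,-4.8,0],"rotation": [0,0,0],"fingers": 1}
    - {"delta_pos": [0.54,-4.75,0],"rotation": [0,0,0],"fingers": 1}
    - {"delta_pos": [0,0,0],"rotation": [0,0,0],"fingers": 1}

```text
time: 18.42
ee_pos: [0.5064, -0.0145, 0.1493]
ee_rot: [-0.05, 0.999, -0.0, -0.0]
force: [-0.5, 0.7, -1.3]
grip_width: 0.0196
grasp_force: 30.0
```

Call:
move_arm:
  rows:
    - {"delta_pos": [0,0,0],"rotation": [0,0,0],"fingers": 1}
    - {"delta_pos": [0,0,0],"rotation": [0,0,0],"fingers": 1}

```text
time: 18.68
ee_pos: [0.5066, -0.0091, 0.1489]
ee_rot: [-0.054, 0.999, 0.0, -0.0]
force: [0.1, 0.8, -0.7]
grip_width: 0.0197
grasp_force: 30.0
```

```bash
python3 m.py
```

```text
18.675 [ 0.5066 -0.0091  0.1489] [ 0.1  0.8 -0.7] [[-0.0019 -0.046   0.1489]]
{'L': -44.49, 'R': -42.27} {'L': -44.44, 'R': -42.28}
0.103 66 [-0.0061 -0.0538 -0.0054 -0.0458 -0.005  -0.0385] 0.111
0.111 70 [-0.0071 -0.0537 -0.0063 -0.0465 -0.0057 -0.0386] 0.1188
0.135 169 [-0.0148 -0.0596 -0.0142 -0.047  -0.0085 -0.0332] 0.143
0.143 537 [-0.0145 -0.059  -0.0109 -0.0459 -0.0079 -0.0328] 0.151
0.151 344 [-0.0115 -0.0606 -0.0104 -0.0459 -0.0084 -0.0315] 0.159
```

Call:
move_arm:
  rows:
    - {"delta_pos": [0.11,-0.15,-1.3],"rotation": [0,0,0],"fingers": 1}
    - {"delta_pos": [0,0,-1.3],"rotation": [0,0,0],"fingers": 1}
    - {"delta_pos": [0,0,-1.1],"rotation": [0,0,0],"fingers": 1}
    - {"delta_pos": [-0.02,0,-0.4],"rotation": [0,0,0],"fingers": 1}
    - {"delta_pos": [-0.03,0,-0.3],"rotation": [0,0,0],"fingers": 1}

```text
time: 19.4
ee_pos: [0.5083, -0.0119, 0.1054]
ee_rot: [-0.053, 0.999, -0.0, 0.001]
force: [1.0, 0.4, 5.3]
grip_width: 0.0196
grasp_force: 30.0
```

Call:
move_arm:
  rows:
    - {"delta_pos": [-0.03,0,-0.3],"rotation": [0,0,0],"fingers": 1}
    - {"delta_pos": [-0.03,0,-0.3],"rotation": [0,0,0],"fingers": 1}
    - {"delta_pos": [-0.03,0,-0.3],"rotation": [0,0,0],"fingers": 1}
    - {"delta_pos": [-0.02,0,-0.2],"rotation": [0,0,0],"fingers": 1}
    - {"delta_pos": [0,0,0],"rotation": [0,0,0],"fingers": 1}

```text
time: 20.02
ee_pos: [0.5072, -0.0119, 0.0947]
ee_rot: [-0.053, 0.999, 0.0, 0.001]
force: [3.3, 0.2, 2.7]
grip_width: 0.0198
grasp_force: 30.0
```

```bash
python3 m.py
```

```text
20.025 [ 0.5072 -0.0119  0.0947] [3.3 0.2 2.7] [[-0.0017 -0.0488  0.0947]]
{'L': -43.99, 'R': -44.64} {'L': -43.89, 'R': -44.63}
0.081 171 [-0.0146 -0.0623 -0.014  -0.0487 -0.0085 -0.0355] 0.0887
0.089 545 [-0.0143 -0.0623 -0.0106 -0.0492 -0.0077 -0.0356] 0.0967
0.097 342 [-0.0113 -0.0635 -0.0101 -0.0487 -0.0082 -0.0343] 0.1047
```

Call:
move_arm:
  rows:
    - {"delta_pos": [-0.03,0,-0.3],"rotation": [0,0,0],"fingers": 1}
    - {"delta_pos": [-0.02,0,-0.2],"rotation": [0,0,0],"fingers": 1}
    - {"delta_pos": [0,0,0],"rotation": [0,0,0],"fingers": 1}

```text
time: 20.5
ee_pos: [0.5066, -0.0119, 0.0894]
ee_rot: [-0.053, 0.999, -0.0, 0.001]
force: [4.9, 0.5, 2.2]
grip_width: 0.0197
grasp_force: 30.0
```

Call:
move_arm:
  rows:
    - {"delta_pos": [0.02,0,0.6],"rotation": [0,0,0],"fingers": 1}
    - {"delta_pos": [0.02,0,1.4],"rotation": [0,0,0],"fingers": 1}
    - {"delta_pos": [0,0,2.4],"rotation": [0,0,0],"fingers": 1}
    - {"delta_pos": [0,0,1.5],"rotation": [0,0,0],"fingers": 1}
    - {"delta_pos": [-0.45,4.8,0],"rotation": [0,0,0],"fingers": 1}

```text
time: 21.12
ee_pos: [0.5023, 0.0333, 0.1493]
ee_rot: [-0.05, 0.999, -0.0, 0.001]
force: [0.7, 1.0, -1.4]
grip_width: 0.0195
grasp_force: 30.0
```

Call:
move_arm:
  rows:
    - {"delta_pos": [-0.45,4.75,0],"rotation": [0,0,0],"fingers": 1}
    - {"delta_pos": [0,0,0],"rotation": [0,0,0],"fingers": 1}
    - {"delta_pos": [0,0,0],"rotation": [0,0,0],"fingers": 1}
    - {"delta_pos": [0,0,0],"rotation": [0,0,0],"fingers": 1}

```text
time: 21.62
ee_pos: [0.4972, 0.0823, 0.148]
ee_rot: [-0.052, 0.999, -0.0, -0.0]
force: [0.2, -0.5, -0.8]
grip_width: 0.0199
grasp_force: 30.0
```

```bash
python3 m.py
```

```text
21.625 [0.4972 0.0823 0.148 ] [ 0.2 -0.5 -0.8] [[-0.0014  0.0459  0.148 ]]
{'L': -43.61, 'R': -45.62} {'L': -43.66, 'R': -45.72}
0.102 71 [-0.0056  0.0381 -0.0049  0.0454 -0.0045  0.0534] 0.1099
0.11 69 [-0.0064  0.0382 -0.0057  0.0461 -0.0053  0.0534] 0.1176
0.134 161 [-0.0143  0.0327 -0.0138  0.0467 -0.0076  0.0592] 0.1421
0.142 548 [-0.014   0.0325 -0.0105  0.0455 -0.0075  0.0592] 0.1501
0.15 344 [-0.0112  0.0313 -0.0098  0.0455 -0.0081  0.0604] 0.1581
```

Call:
move_arm:
  rows:
    - {"delta_pos": [-0.02,0.15,-1.4],"rotation": [0,0,0],"fingers": 1}
    - {"delta_pos": [0,0,-1.5],"rotation": [0,0,0],"fingers": 1}
    - {"delta_pos": [0,0,-1.4],"rotation": [0,0,0],"fingers": 1}
    - {"delta_pos": [-0.02,0,-0.4],"rotation": [0,0,0],"fingers": 1}
    - {"delta_pos": [-0.03,0,-0.3],"rotation": [0,0,0],"fingers": 1}

```text
time: 22.35
ee_pos: [0.4971, 0.085, 0.0984]
ee_rot: [-0.053, 0.999, -0.0, 0.0]
force: [-1.2, -0.6, 6.3]
grip_width: 0.0199
grasp_force: 30.0
```

Call:
move_arm:
  rows:
    - {"delta_pos": [-0.03,0,-0.3],"rotation": [0,0,0],"fingers": 1}
    - {"delta_pos": [-0.03,0,-0.3],"rotation": [0,0,0],"fingers": 1}
    - {"delta_pos": [-0.03,0,-0.3],"rotation": [0,0,0],"fingers": 1}
    - {"delta_pos": [0,0,0],"rotation": [0,0,0],"fingers": 1}

```text
time: 22.85
ee_pos: [0.4961, 0.0853, 0.0895]
ee_rot: [-0.053, 0.999, 0.0, 0.0]
force: [0.7, -0.1, 1.9]
grip_width: 0.0197
grasp_force: 30.0
```

```bash
python3 m.py
```

```text
22.85 [0.4961 0.0853 0.0895] [ 0.7 -0.1  1.9] [[-0.0022  0.0491  0.0895]]
{'L': -45.87, 'R': -45.26} {'L': -45.84, 'R': -45.29}
0.076 161 [-0.0151  0.0355 -0.0146  0.0492 -0.01    0.0619] 0.0836
0.084 549 [-0.0148  0.036  -0.0111  0.0486 -0.0081  0.0623] 0.0915
0.092 342 [-0.0119  0.0344 -0.0107  0.0492 -0.0088  0.0636] 0.0995
```

Both ends are open by about 5.5–6 mm and even. I'm returning the wedge to its stand.

Call:
move_arm:
  rows:
    - {"delta_pos": [0.02,0,0.6],"rotation": [0,0,0],"fingers": 1}
    - {"delta_pos": [0.02,0,1.4],"rotation": [0,0,0],"fingers": 1}
    - {"delta_pos": [0,0,2.4],"rotation": [0,0,0],"fingers": 1}
    - {"delta_pos": [0,0,2],"rotation": [0,0,0],"fingers": 1}
    - {"delta_pos": [-0.1,4.6,0.2],"rotation": [0,0,-1],"fingers": 1}

```text
time: 23.58
ee_pos: [0.4963, 0.1284, 0.1576]
ee_rot: [-0.041, 0.999, 0.0, 0.001]
force: [1.2, 1.3, -1.3]
grip_width: 0.0199
grasp_force: 30.0
```

Call:
move_arm:
  rows:
    - {"delta_pos": [-0.15,4.7,0],"rotation": [0,0,-1],"fingers": 1}
    - {"delta_pos": [-0.15,4.7,0],"rotation": [0,0,-1],"fingers": 1}
    - {"delta_pos": [0,0,0],"rotation": [0,0,0],"fingers": 1}
    - {"delta_pos": [0,0,0],"rotation": [0,0,0],"fingers": 1}
    - {"delta_pos": [0,0,0],"rotation": [0,0,0],"fingers": 1}

```text
time: 24.2
ee_pos: [0.4923, 0.2237, 0.1553]
ee_rot: [-0.026, 1.0, -0.0, -0.0]
force: [0.5, -0.9, -1.8]
grip_width: 0.0197
grasp_force: 30.0
```

Run:
```python
from h import *
np.set_printoptions(precision=4,suppress=True)
s=state();f=s['ee_pos'];print(s['time'],f,s['ee_rot']);im=shot('wrist');F=cloud(im)
cv2.imwrite('pics/w5.png',im['pixels'][100:320,100:460,::-1].repeat(2,0).repeat(2,1))
r,k,mz,Q=rect(im,(.491,.225),.061,.05,.004);print('stand',r)
for z in np.arange(f[2]-.062+.01,f[2],.008):
    q=F[(F[:,2]>=z)&(F[:,2]<z+.008)&(abs(F[:,0]-f[0])<.025)&(abs(F[:,1]-f[1])<.018)]
    if len(q)>3:print(round(z-f[2],3),len(q),np.percentile(q,[2,50,98],axis=0)[:,:2].ravel())
F=fix(F);
for x in np.arange(.08,.16,.015):
    q=F[(F[:,0]>=x)&(F[:,0]<x+.015)&(abs(F[:,1])<.012)&(F[:,2]<.16)&(F[:,2]>.03)]
    if len(q):print(round(x,3),len(q),q.mean(0))
print(seam(im))
```

```text
24.2 [0.4923 0.2237 0.1553] [-0.0262  0.9997 -0.0001 -0.    ]
stand ((491.0014953613281, 224.9047088623047), (69.86392211914062, 60.29082107543945), 2.527637243270874)
-0.052 61 [0.4887 0.216  0.4895 0.2231 0.4903 0.2308]
-0.044 73 [0.4879 0.2156 0.4885 0.2237 0.4894 0.2311]
-0.036 48 [0.4874 0.2158 0.4879 0.2233 0.4885 0.2308]
-0.012 592 [0.4794 0.2098 0.482  0.2232 0.4863 0.2363]
-0.004 214 [0.4812 0.2069 0.4838 0.2228 0.4861 0.2404]
0.08 19 [0.0852 0.0075 0.0325]
0.095 263 [0.1037 0.0029 0.0673]
0.11 312 [0.1175 0.0036 0.0693]
0.125 271 [0.132  0.0036 0.0713]
0.14 12 [0.141  0.003  0.0709]
{'L': -45.68, 'R': nan}
  return _methods._mean(a, axis=axis, dtype=dtype,
  ret = ret.dtype.type(ret / rcount)
```

View pics/w5.png

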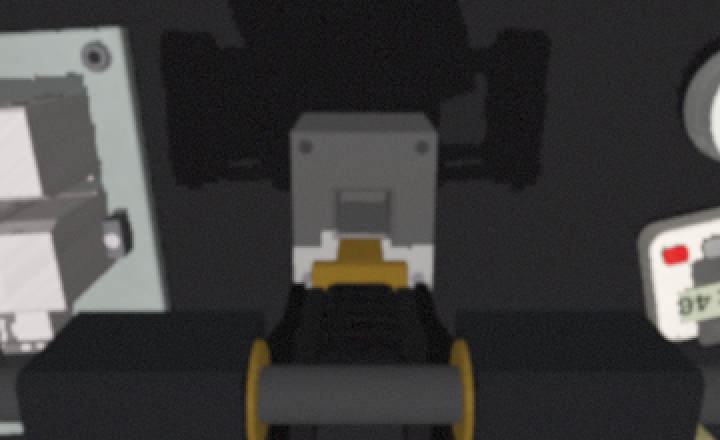

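The picture shows the blade in line with the stand's slot, and the depth confirms it to within 1.5 mm. Lowering now.

Call:
move_arm:
  rows:
    - {"delta_pos": [-0.08,0.15,-1],"rotation": [0,0,0],"fingers": 1}
    - {"delta_pos": [0,0,-2],"rotation": [0,0,0],"fingers": 1}
    - {"delta_pos": [0,0,-2.5],"rotation": [0,0,0],"fingers": 1}
    - {"delta_pos": [0,0,-2],"rotation": [0,0,0],"fingers": 1}
    - {"delta_pos": [0,0,-0.6],"rotation": [0,0,0],"fingers": 1}

```text
time: 24.88
ee_pos: [0.4904, 0.2258, 0.0724]
ee_rot: [-0.027, 1.0, -0.001, -0.001]
force: [-0.2, 0.2, -1.2]
grip_width: 0.0197
grasp_force: 30.0
```

Call:
move_arm:
  rows:
    - {"delta_pos": [0,0,-0.1],"rotation": [0,0,0],"fingers": 1}
    - {"delta_pos": [0,0,0],"rotation": [0,0,0],"fingers": 1}

```text
time: 25.12
ee_pos: [0.4918, 0.2268, 0.0737]
ee_rot: [-0.027, 1.0, 0.0, 0.0]
force: [0.9, 0.7, -1.9]
grip_width: 0.0196
grasp_force: 30.0
```

Nudging down until it touches, then release.

Call:
move_arm:
  rows:
    - {"delta_pos": [-0.05,-0.15,-0.15],"rotation": [0,0,0],"fingers": 1}
    - {"delta_pos": [0,0,-0.1],"rotation": [0,0,0],"fingers": 1}
    - {"delta_pos": [0,0,0],"rotation": [0,0,0],"fingers": 1}

```text
time: 25.5
ee_pos: [0.4912, 0.2252, 0.0718]
ee_rot: [-0.027, 1.0, 0.0, 0.0]
force: [-3.2, -1.9, 9.4]
grip_width: 0.0197
grasp_force: 30.0
```

Call:
move_arm:
  rows:
    - {"delta_pos": [0,0,0],"rotation": [0,0,0],"fingers": 0}
    - {"delta_pos": [0,0,0],"rotation": [0,0,0],"fingers": -1}
    - {"delta_pos": [0,0,0],"rotation": [0,0,0],"fingers": -1}
    - {"delta_pos": [0,0,0.8],"rotation": [0,0,0],"fingers": -1}
    - {"delta_pos": [0,0,2],"rotation": [0,0,0],"fingers": -1}

```text
time: 26.12
ee_pos: [0.4903, 0.2248, 0.0986]
ee_rot: [-0.027, 1.0, -0.001, -0.001]
force: [0.6, 0.2, 0.3]
grip_width: 0.0617
grasp_force: 0.0
```

Call:
move_arm:
  rows:
    - {"delta_pos": [0,0,5],"rotation": [0,0,0],"fingers": -1}
    - {"delta_pos": [0,0,6],"rotation": [0,0,0],"fingers": -1}
    - {"delta_pos": [-2,-3,4],"rotation": [0,0,0],"fingers": -1}
    - {"delta_pos": [-2,-3,0],"rotation": [0,0,0],"fingers": -1}
    - {"delta_pos": [0,0,0],"rotation": [0,0,0],"fingers": -1}

```text
time: 26.75
ee_pos: [0.4505, 0.1632, 0.2498]
ee_rot: [-0.026, 1.0, 0.001, 0.001]
force: [0.4, 0.9, 0.5]
grip_width: 0.0868
grasp_force: 0.0
```

Run:
```python
from h import *
np.set_printoptions(precision=4,suppress=True)
s=state();print(s['time'],s['ee_pos']);im=shot('wrist');save(im,'w6.png')
for n,c,z,rad in(('stand',(.491,.225),.061,.05),('handle',(.491,.2245),.11,.02)):
    r,k,mz,Q=rect(im,c,z,rad,.005);print(n,np.round(r[0],1),np.round(r[1],1),round(r[2],1),mz)
print(seam(im))
F=fix(cloud(shot('top')))
for x in np.arange(.08,.16,.015):
    q=F[(F[:,0]>=x)&(F[:,0]<x+.015)&(abs(F[:,1])<.012)&(F[:,2]<.16)&(F[:,2]>.03)]
    if len(q):print(round(x,3),len(q),q.mean(0))
```

```text
26.75 [0.4505 0.1632 0.2498]
stand [490.9 225. ] [70.  60.6] 2.9 0.06086159285503956
handle [489.7 224.5] [14.8 19.5] 3.5 0.11035393785239511
{'L': -45.66, 'R': -45.18}
0.08 42 [0.0876 0.0023 0.056 ]
0.095 33 [ 0.1025 -0.0018  0.0655]
0.11 34 [ 0.1176 -0.0022  0.0692]
0.125 28 [ 0.132  -0.0018  0.0713]
0.14 3 [ 0.141 -0.003  0.07 ]
```

View pics/w6.png

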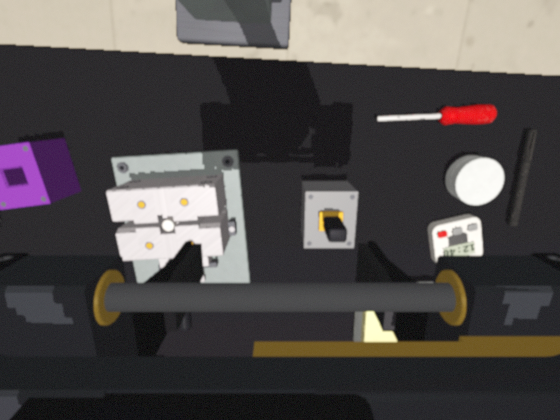

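The wedge is hanging in its stand at px (220,332) with its handle top at 110 mm. The seam is open by about 5.8 mm on the left and 5.3 mm on the right, and the lever is still closed.

```bash
python3 -c "
from bench import hand_in
print(hand_in())"
```

```text
the job is handed in; nothing more can be done
None
```

I handed the job in with the clamp closed, the seam open about 5.8 mm left and 5.3 mm right by camera, and the wedge hanging upright in its stand. The bottle was never approached, but I did not re-measure it, and the hand-in returned no verdict.

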